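Load the press setup tray with the tall mandrels

TASK

Gather the three tall press mandrels from the workbench and the side cart and stand them upright in the tray on the bench, one in each compartment: the tallest in the compartment next to the pull handle, the second tallest in the middle, the third tallest in the compartment farthest from the handle. The three short mandrels (40 mm high or less) do not belong in the tray: leave them standing where they are.

Things in the scene. Friction and masses are not known exactly. Their poses are not given: they have to be found in the camera images.
- setup_tray: Aluminium tray, 186 x 64 x 16 mm high, fixed on a dark mat on the workbench, at the robot's right (mat top at z = 0.003). Three open compartments in a row along its x, centred at x = +61, 0 and -61 mm, each 58 x 58 mm inside; walls and floor 3 mm thick. A bright steel pull handle, 48 mm wide, stands out 30 mm from its +x end only. Origin: centre of its underside, z up, x towards the handle.
- mandrel_tall: The tallest mandrel, 66 mm high, 35 mm in diameter: plain grey steel cylinder with a bored top and a groove round its middle, standing upright on the bench mat or on the white side cart at the robot's left (both tops at z = 0.003). Origin: centre of its underside, z up along its axis. In the way from cart to tray: a fixed arbor press, 0.29 m high, x over 0.47, y -0.24 to 0.03.
- mandrel_slim: The second tallest mandrel, 58 mm high, slim, 29 mm in diameter: plain grey steel cylinder with a bored top and a groove round its middle, standing upright on the bench mat or on the white side cart at the robot's left (both tops at z = 0.003). Origin: centre of its underside, z up along its axis. In the way from cart to tray: a fixed arbor press, 0.29 m high, x over 0.47, y -0.24 to 0.03.
- mandrel_stout: The third tallest mandrel, 52 mm high, stout, 41 mm in diameter: plain grey steel cylinder with a bored top and a groove round its middle, standing upright on the bench mat or on the white side cart at the robot's left (both tops at z = 0.003). Origin: centre of its underside, z up along its axis. In the way from cart to tray: a fixed arbor press, 0.29 m high, x over 0.47, y -0.24 to 0.03.
- short_a: A short mandrel, 40 mm high, 39 mm in diameter: plain grey steel cylinder with a bored top and a groove round its middle, standing upright on the bench mat or on the white side cart at the robot's left (both tops at z = 0.003). Origin: centre of its underside, z up along its axis. Stays where it stands.
- short_b: A short mandrel, 34 mm high, 36 mm in diameter: plain grey steel cylinder with a bored top and a groove round its middle, standing upright on the bench mat or on the white side cart at the robot's left (both tops at z = 0.003). Origin: centre of its underside, z up along its axis. Stays where it stands.
- short_c: A short mandrel, 36 mm high, 30 mm in diameter: plain grey steel cylinder with a bored top and a groove round its middle, standing upright on the bench mat or on the white side cart at the robot's left (both tops at z = 0.003). Origin: centre of its underside, z up along its axis. Stays where it stands.

How it is judged (in metres and radians):
At the end, for the whole second after the job is handed in: Each tall mandrel stands in its own compartment (underside within 4 mm of the floor, axis within 18 mm of the compartment's centre along tray x and y, tilt under 0.12 rad); the short mandrels stand upright within 30 mm of where they started; all at rest (x of mandrel_tall in the frame of setup_tray between 0.043 and 0.079 m and y of mandrel_tall in the frame of setup_tray between -0.018 and 0.018 m and z of mandrel_tall in the frame of setup_tray between -0.001 and 0.007 m and angle between each of mandrel_tall, mandrel_slim, mandrel_stout, short_a, short_b, short_c's own z axis and vertical below 0.12 rad and linear speed of each of mandrel_tall, mandrel_slim, mandrel_stout, short_a, short_b, short_c below 0.02 m/s and x of mandrel_slim in the frame of setup_tray between -0.018 and 0.018 m and y of mandrel_slim in the frame of setup_tray between -0.018 and 0.018 m and z of mandrel_slim in the frame of setup_tray between -0.001 and 0.007 m and x of mandrel_stout in the frame of setup_tray between -0.079 and -0.043 m and y of mandrel_stout in the frame of setup_tray between -0.018 and 0.018 m and z of mandrel_stout in the frame of setup_tray between -0.001 and 0.007 m and distance of each of short_a, short_b, short_c from where it was at the start of the episode below 0.03 m); the robot touches nothing.
It fails at once if a short mandrel is carried off, pushed 40 mm or more, or knocked over (distance of any of short_a, short_b, short_c from where it was at the start of the episode above 0.04 m or angle between any of short_a, short_b, short_c's own z axis and vertical above 0.5 rad).
It also fails if it takes over 88 s, if anything falls off the work surface, if the arm or the gripper's body presses on something with over 40 N, if the wrist force passes 120 N, or if a joint passes its speed limit or range.

ROBOT

A 6-joint arm with a two-finger parallel gripper is mounted at the origin on a cart in front of the work surface, level with it; the furniture and walls round the work are solid. World frame = base frame: x ahead of the robot, y to its left, z up, the work surface at z = 0. Lengths are in mm, angles in rad, forces in N, time in s.
With the tool pointing down it reaches from about 350 to 975 mm from the base axis. Payload 7.1 kg.
Tool frame: the origin (TCP) lies midway between the tips of the shut fingers; the grasp point (between the pads) lies 19 mm behind it; z points along the fingers, y is the line along which they close (so a half turn about z gives the same grasp; the last joint's range is limited). The gripper opens to 88 mm and grips with 3 to 60 N. Pads are 20 mm wide; open, the fingers measure 115 mm over their backs; the gripper's body (75 mm by 178 mm) begins 61 mm behind the grasp point.
Start: joints at [1.322, 0.423, 1.63, -0, 1.089, -0.019], TCP at [142.333, 608.561, 222.675] pointing down, gripper open.
Joint ranges: [-3, 3], [-0.9, 2.11], [0.09, 2.58], [-1.31, 4.45], [0.11, 2.69], [-2.54, 2.54]. Speed limits (rad/s): [2.39, 2.39, 3.01, 3.14, 3.14, 3.14].

INTERFACE

Orientations are given as a rotation vector (axis times angle).
In Python, from workcell import status, eyes, ticket gives the robot as it stands.
- The arm moves only by the shell command python3 -m jog 'ROWS' [OPENING]. ROWS is a JSON list of rows, 1 to 5 of them, each an object with the fields pos (a list: dx, dy, dz in mm), rot (a list: a rotation vector rx, ry, rz in rad); a field left out counts as zero; each row shifts and turns the commanded pose from where the row before left it, along the tool's axes as they then stand; what a row does not reach is not made up. A row lasts 1/12 s, in which the tool goes at most 41.7 mm and 0.125 rad, less where a joint would pass 70% of its speed; a pose out of reach is approached as far as the arm can. OPENING is the finger opening in mm, set as the command begins (- or left out keeps the last). The fingers move at their own pace and stop on an object; the grip force is fixed at half the most. Time passes only in rows, so rows that do not move let the fingers close. It prints the time, the measured TCP pose, the force, the opening and the grip force at its end. Input that does not fit is refused with a message, and nothing moves.
- status.get_obs(): the state, without advancing time (a new reading comes with each control period).
- eyes.get_image(name): name is "scene" or "top" or "wrist"; returns a dict with "img" (400x640x3 uint8, red, green, blue), "range_z" (400x640 float32, mm along the optical axis (not along the pixel's ray), 0 where there is no reading), "fx", "fy", "cx", "cy" (pixels), "R" (3x3) and "t" (3): a world point X has camera coordinates R X + t. Camera axes: x right, y down, z forward; pixel columns grow to the right and rows downward; lengths in mm; the calibration is good to about 2 mm. A picture is of the moment at which its call begins.
- ticket.close_job(): hands the job in; it is judged then, once.
The state is a dict: "t": time; "qpos": joint angles; "qvel": joint speeds; "joint_torque": joint torques, N m; "ee_pos": TCP position; "orientation": TCP orientation; "ft_force": force on the tool from outside, world axes, zero at the start; "moment": the same for the moment, N m; "width": finger opening in mm; "grasp_force": force on a finger pad.
Only numpy, scipy, OpenCV 4.12 (cv2) and the standard library are available. Lean on these libraries where they do the work, as an engineer would, in place of code of your own. Each camera call takes 0.05 s, during which the arm holds its last target. There are 200 camera calls.

## Working session

There is one attempt and no reset: what is moved stays moved. The work goes in short steps, Python scripts to look and compute and a shell command to move; the robot and the scene stay as the last step left them, time stands still between calls to the robot, and variables do not carry over. Pictures are saved under pics/ and viewed, at most 14 in all, crops included, and the job is handed in when it is done.

```bash
ls; mkdir -p pics; python3 - <<'E'
from workcell import status, eyes
import cv2,pickle
o=status.get_obs(); print(o)
d={}
for n in("scene","top","wrist"):
    m=eyes.get_image(n); d[n]=m; cv2.imwrite(f"pics/{n}0.png",m["img"][:,:,::-1]); print(n,m["fx"],m["cx"],m["cy"],m["R"],m["t"])
pickle.dump(d,open("d0.pkl","wb"))
E
```

```text
pics
{'t': 0.0, 'qpos': array([ 1.32200688e+00,  4.23819022e-01,  1.63065662e+00, -4.42927744e-06,
        1.08861084e+00, -1.89898114e-02]), 'qvel': array([ 0.00077457, -0.00056615,  0.00018087, -0.00017943,  0.00043925,
        0.00045122]), 'joint_torque': array([-1.53462039e-03, -5.44621825e+01, -2.73671132e+01,  6.44052937e-02,
        2.28779681e-02, -9.56968529e-05]), 'ee_pos': array([142.20075586, 608.05276369, 221.92843702]), 'orientation': array([-3.60148967e-01, -3.12068314e+00,  2.32617769e-03]), 'ft_force': array([ 0.34137652,  0.24363132, -1.38305777]), 'moment': array([ 0.00846423, -0.0319189 , -0.00153726]), 'grasp_force': 0.0, 'width': 87.69829647541124}
scene 379.5472455998475 320.6505384749304 198.00512991698434 [[ 0.84120027 -0.54071715 -0.00265842]
 [-0.36917348 -0.57072156 -0.73347655]
 [ 0.39508613  0.61798209 -0.67970956]] [-409.20607669  227.55538642  804.41445873]
top 479.8963941054577 322.25986945489745 196.02060526749207 [[ 0.0063952  -0.99981385 -0.01820366]
 [-0.98053053 -0.00269694 -0.19634818]
 [ 0.19626254  0.01910493 -0.98036525]] [  26.44361035  494.60458407 1200.73495048]
wrist 321.89804218045896 320.0860240024821 204.1267547207267 [[ 0.22833097  0.97358245 -0.00147641]
 [ 0.94495721 -0.22125205  0.24104645]
 [ 0.23435194 -0.05643352 -0.97051246]] [-623.44753286  -29.1577523   389.75283461]
```

View pics/scene0.png

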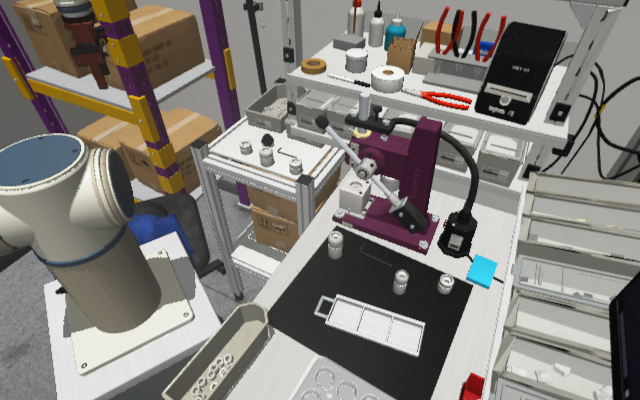

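View pics/top0.png

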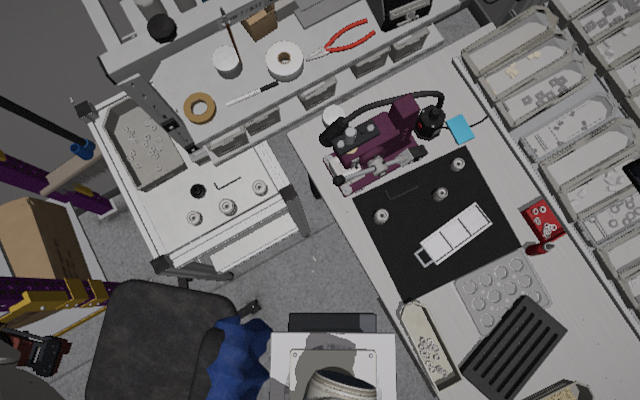

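View pics/wrist0.png

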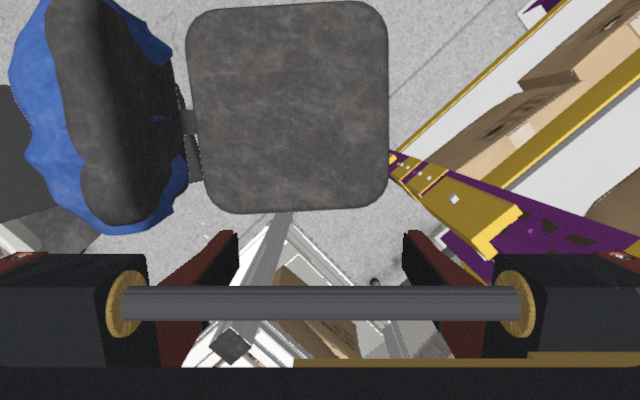

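The top view shows three mandrels on the cart (194,218), (228,207), (260,187) and three on the mat (381,215), (441,194), (458,163). The tray is at about (455,233), with its handle at the lower left (422,255). I'll measure each one next.

```bash
cat > h.py <<'E'
import numpy as np,cv2
def cloud(m):
    z=m["range_z"].astype(float); v,u=np.mgrid[0:400,0:640]
    P=np.stack([(u-m["cx"])/m["fx"]*z,(v-m["cy"])/m["fy"]*z,z],-1)
    W=(P-m["t"])@m["R"]; W[z==0]=np.nan
    return W
def ray(m,u,v,h):
    c=-m["R"].T@m["t"]; d=m["R"].T@np.array([(u-m["cx"])/m["fx"],(v-m["cy"])/m["fy"],1]); return c+d*(h-c[2])/d[2]
def proj(m,X):
    p=m["R"]@np.array(X,float)+m["t"]; return m["fx"]*p[0]/p[2]+m["cx"],m["fy"]*p[1]/p[2]+m["cy"]
def mandrels(m,ctr,r=40):
    W=cloud(m); out=[]
    for c in ctr:
        s=(np.hypot(W[...,0]-c[0],W[...,1]-c[1])<r)&(W[...,2]>15)&(W[...,2]<90)
        q=W[s]; 
        if len(q)<10: out.append(None); continue
        zt=np.percentile(q[:,2],90); t=q[q[:,2]>zt-8]
        (x,y),(w,h),a=cv2.minAreaRect(t[:,:2].astype(np.float32)); cc,rr=cv2.minEnclosingCircle(t[:,:2].astype(np.float32))
        out.append((np.round([x,y,zt,w,h],1),np.round([*cc,2*rr],1),len(t)))
    return out
E
python3 - <<'E'
import pickle,numpy as np,cv2
from h import *
d=pickle.load(open("d0.pkl","rb")); m=d["top"]; W=cloud(m)
P=[(194,218),(228,207),(260,187),(381,215),(441,194),(458,163)]
C=[ray(m,*p,40) for p in P]
for c,a,b in zip(C,mandrels(m,C),mandrels(d["scene"],C)): print(np.round(c),a,b,[round(x) for x in proj(d["scene"],c)])
# floor levels
print("mat z",np.nanmedian(W[240:250,392:402,2]),"cart z",np.nanmedian(W[190:200,205:212,2]), np.nanmedian(W[225:232,205:220,2]))
# tray: bright pixels near
hsv=cv2.cvtColor(m["img"],cv2.COLOR_RGB2HSV)
k=((hsv[...,2]>120)&(W[...,2]>-10)&(W[...,2]<40)).astype(np.uint8); mk=np.zeros_like(k); mk[195:275,408:500]=1; k*=mk
n,l,st,_=cv2.connectedComponentsWithStats(k); i=1+st[1:,4].argmax(); print(st[i])
ps=np.argwhere(l==i)[:,::-1].astype(np.float32); print(cv2.boxPoints(cv2.minAreaRect(ps)))
cv2.imwrite("pics/crop.png",cv2.resize(np.hstack([m["img"][140:280,365:505],m["img"][140:280,150:290]])[:,:,::-1],None,fx=2.8,fy=2.8,interpolation=cv2.INTER_CUBIC))
E
```

```text
[437. 364.  40.] (array([438.4, 367.9,  37.4,  34.7,  34.9]), array([438.9, 368.2,  36.4]), 112) (array([440.1, 364.6,  35.1,  29.7,  33.9]), array([439.8, 365.8,  36.2]), 71) [244, 143]
[466. 276.  40.] (array([466.9, 278.7,  55.9,  38.5,  36.4]), array([466.7, 278.2,  40.2]), 145) (array([468.4, 275.8,  53.2,  34.4,  38. ]), array([468.9, 277.5,  40.4]), 89) [265, 154]
[520. 193.  40.] (array([520. , 196.6,  43.8,  37.6,  36.7]), array([520.3, 197. ,  39. ]), 123) (array([521.6, 193. ,  41.6,  35.2,  35.1]), array([522.5, 193.8,  37.8]), 94) [294, 162]
[ 446. -124.   40.] (array([ 442.2, -123.9,   69. ,   30.7,   31.8]), array([ 442., -124.,   34.]), 100) (array([ 445.2, -126.4,   66.9,   30.3,   32.5]), array([ 444.9, -125.5,   34.7]), 128) [335, 243]
[ 503. -282.   40.] (array([ 502.2, -280.8,   59.2,   25.5,   26.6]), array([ 502.8, -280.3,   28.3]), 73) (array([ 504.9, -282.9,   57.5,   26.1,   26.5]), array([ 505.7, -282.6,   27.8]), 123) [399, 280]
[ 586. -330.   40.] (array([ 586.8, -333.3,   38.8,   27.7,   30. ]), array([ 587.1, -333.3,   31.6]), 68) (array([ 589. , -334. ,   37.2,   26.6,   28.4]), array([ 589.5, -333.9,   30.6]), 117) [444, 278]
mat z 2.984701407691383 cart z 2.2035687773197576 0.45472245299062064
[ 415  202   77   65 1922]
[[410.44003 248.91998]
 [475.08005 200.43997]
 [492.24002 223.31998]
 [427.6     271.8    ]]
```

View pics/crop.png

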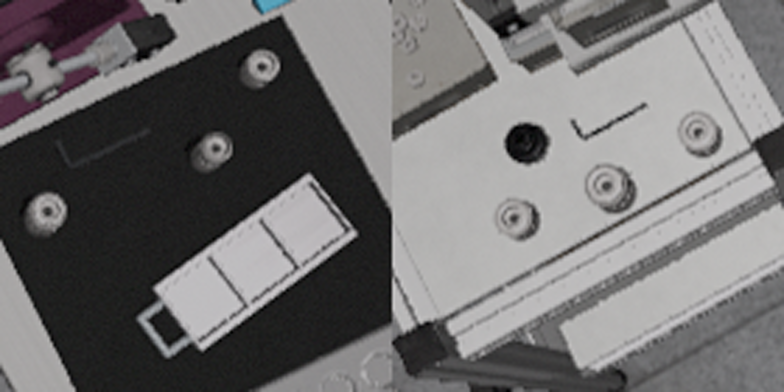

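The crop shows the tray's four rim corners near (476,202), (493,224), (437,266) and (420,243) in the full image, with the handle at the lower-left end. The heights separate the mandrels clearly: tall (443,-125), slim (504,-281) and stout (467,277). Next I'll measure the tray and the press clearances.

```bash
python3 - <<'E'
import pickle,numpy as np,cv2
from h import *
d=pickle.load(open("d0.pkl","rb"))
m=d["top"]
q=np.array([ray(m,*p,19)[:2] for p in [(475.7,201.8),(492.5,223.9),(436.8,265.7),(420,242.9)]]); print(np.round(q),q.mean(0),np.linalg.norm(np.diff(q,axis=0),axis=1))
for n in("top","scene"):
    m=d[n]; W=cloud(m); g=m["img"].astype(int).max(2)
    near=(np.hypot(W[...,0]-q.mean(0)[0],W[...,1]-q.mean(0)[1])<135)
    k=(near&(g>105)&(W[...,2]<45)&(W[...,2]>-10)).astype(np.uint8)
    k=cv2.morphologyEx(k,cv2.MORPH_CLOSE,np.ones((5,5),np.uint8)); k=cv2.morphologyEx(k,cv2.MORPH_OPEN,np.ones((7,7),np.uint8))
    c=max(cv2.findContours(k,0,2)[0],key=cv2.contourArea)
    w=np.array([ray(m,*p[0],13)[:2] for p in c],np.float32)
    r=cv2.minAreaRect(w); print(n,r,"\n",np.round(cv2.boxPoints(r)))
    # approx: contour quad in pixels
    ap=cv2.boxPoints(cv2.minAreaRect(c)); print(ap.tolist())
    print("near tall, z>90:"); 
    s=(W[...,0]>380)&(W[...,0]<560)&(W[...,1]>-260)&(W[...,1]<40)&(W[...,2]>75)
    w=W[s]
    for y0 in range(-260,40,25):
        a=w[(w[:,1]>=y0)&(w[:,1]<y0+25)]
        if len(a): i=a[:,0].argmin(); print(y0,len(a),np.round(a[i]),np.round(np.percentile(a[:,0],[5,25])), round(a[:,2].max()))
E
```

```text
[[ 486. -377.]
 [ 427. -418.]
 [ 318. -268.]
 [ 377. -226.]] [ 401.91662812 -322.18185402] [ 71.40542549 185.48161322  71.76171108]
top ((401.20379638671875, -318.57763671875), (73.26970672607422, 197.599365234375), 35.81180953979492) 
 [[ 314. -260.]
 [ 429. -420.]
 [ 489. -377.]
 [ 373. -217.]]
[[416.2356262207031, 244.41806030273438], [475.3773498535156, 200.609375], [492.4366760253906, 223.63949584960938], [433.2949523925781, 267.44818115234375]]
near tall, z>90:
-185 25 [ 553. -169.  126.] [554. 556.] 159
-160 39 [ 545. -136.  174.] [548. 552.] 179
-135 88 [ 512. -112.  197.] [515. 524.] 225
-110 262 [510. -95. 207.] [512. 520.] 240
-85 243 [502. -60. 248.] [509. 534.] 251
-60 323 [488. -37. 268.] [495. 536.] 331
-35 423 [467. -11. 294.] [474. 532.] 337
-10 120 [466.  -7. 297.] [468. 476.] 310
scene ((406.744873046875, -318.4024353027344), (77.20439147949219, 193.33837890625), 35.82898712158203) 
 [[ 319. -263.]
 [ 432. -419.]
 [ 495. -374.]
 [ 381. -217.]]
[[321.20001220703125, 325.4000244140625], [332.5, 291.5], [428.5, 323.5], [417.20001220703125, 357.4000244140625]]
near tall, z>90:
-185 17 [ 557. -170.  120.] [557. 557.] 157
-160 64 [ 549. -137.  173.] [549. 553.] 178
-135 248 [ 513. -112.  205.] [517. 525.] 224
-110 285 [512. -96. 203.] [514. 520.] 237
-85 252 [505. -63. 246.] [509. 517.] 251
-60 452 [490. -36. 273.] [495. 537.] 284
-35 465 [470. -13. 295.] [474. 487.] 304
-10 39 [470.  -6. 296.] [470. 472.] 305
```

```bash
cat > go.py <<'E'
# usage: python3 go.py X Y Z  -> shift in tool axes still needed to that TCP point, and yaw of closing line
import sys,numpy as np
from workcell import status
from scipy.spatial.transform import Rotation as Ro
o=status.get_obs(); R=Ro.from_rotvec(o["orientation"]).as_matrix()
print("t",round(o["t"],2),"pos",np.round(o["ee_pos"],1),"yaw",np.round(np.arctan2(R[1,1],R[0,1]),3),"zax",np.round(R[:,2],3),"F",np.round(o["ft_force"],1),"w",round(o["width"],1),"g",round(o["grasp_force"],1),"q",np.round(o["qpos"],2))
for a in sys.argv[1:]: print(a,np.round(R.T@(np.array(eval(a),float)-o["ee_pos"]),1))
E
python3 -m jog '[{"rot": [0, 0, 0.12]}, {"rot": [0, 0, 0.12]}, {"rot": [0, 0, 0.12]}, {"rot": [0, 0, 0.12]}, {"rot": [0, 0, 0.12]}]' 88
python3 -m jog '[{"rot": [0, 0, 0.11]}]'
python3 go.py 467.5,277.5,200 467.5,277.5,27
```

```text
t: 0.57
ee_pos: [142.3, 608.3, 222.3]
orientation: [1.275, 2.871, -0.001]
ft_force: [0.3, 0.3, 0.8]
width: 87.8
grasp_force: 0.0
t: 0.65
ee_pos: [142.3, 608.3, 222.3]
orientation: [1.431, 2.797, -0.001]
ft_force: [0.4, 0.6, -0.3]
width: 87.8
grasp_force: 0.0
t 0.65 pos [142.3 608.3 222.3] yaw 0.625 zax [-0.    -0.001 -1.   ] F [ 0.4  0.6 -0.3] w 87.8 g 0.0 q [ 1.32  0.42  1.63 -0.    1.09  0.7 ]
467.5,277.5,200 [-458.6   70.2   22.5]
467.5,277.5,27 [-458.5   70.3  195.5]
```

```bash

python3 -m jog '[{"pos": [-38, 6, 2]}, {"pos": [-38, 6, 2]}, {"pos": [-38, 6, 2]}, {"pos": [-38, 6, 2]}, {"pos": [-38, 6, 2]}]' >/dev/null
python3 -m jog '[{"pos": [-38, 6, 2]}, {"pos": [-38, 6, 2]}, {"pos": [-38, 6, 2]}, {"pos": [-38, 6, 2]}, {"pos": [-38, 6, 2]}]' >/dev/null
python3 -m jog '[{"pos": [-38, 6, 2]}, {"pos": [-38, 6, 2]}, {}]'
python3 go.py 467.5,277.5,200 467.5,277.5,27
python3 - <<'E'
from workcell import eyes
import cv2,numpy as np
from h import *
m=eyes.get_image("wrist"); cv2.imwrite("pics/w1.png",m["img"][:,:,::-1])
print(mandrels(m,[(467.5,277.5),(439,366),(521,195)]))
E
```

```text
t: 1.73
ee_pos: [473.2, 278.8, 198.4]
orientation: [1.428, 2.796, -0.0]
ft_force: [0.1, 1.3, -0.4]
width: 87.9
grasp_force: 0.0
t 1.73 pos [473.2 278.8 198.4] yaw 0.626 zax [ 0.001 -0.001 -1.   ] F [ 0.1  1.3 -0.4] w 87.9 g 0.0 q [ 0.51  0.34  1.82 -0.    0.98 -0.11]
467.5,277.5,200 [ 2.3 -5.4 -1.6]
467.5,277.5,27 [  2.6  -5.5 171.4]
[(array([469.6, 278.7,  55.8,  38.4,  39.3]), array([469.9, 278.9,  40. ]), 1016), (array([441.6, 368. ,  37.8,  34.9,  35. ]), array([441.4, 368.1,  36. ]), 842), (array([521.7, 199.9,  43.7,  37.1,  30. ]), array([523.5, 197. ,  38. ]), 605)]
```

View pics/w1.png

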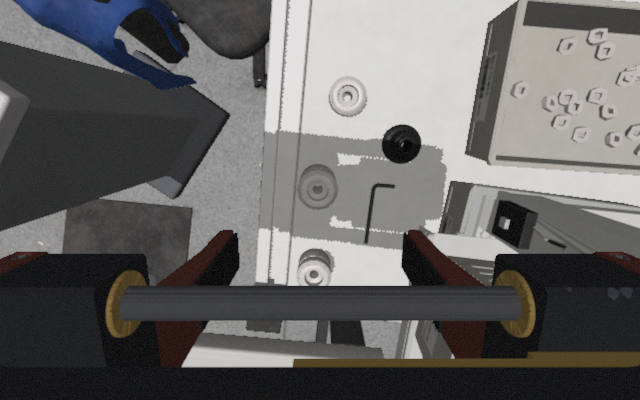

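The wrist view shows the stout mandrel at (318,186), with the shorts at (348,96) and (314,268) and the cart's black knob at (402,144). The fingers have a clear way down.

```bash

python3 -m jog '[{"pos": [1, -2, 35]}, {"pos": [1, -2, 35]}, {"pos": [0.5, 0, 35]}, {"pos": [0, 0, 30]}, {"pos": [0, 0, 20]}]' 
python3 -m jog '[{"pos": [0, 0, 16]}, {}]'
python3 go.py 469,278.5,27
```

```text
t: 2.2
ee_pos: [462.3, 282.7, 40.9]
orientation: [-1.42, -2.8, 0.004]
ft_force: [-0.4, 0.7, -0.7]
width: 87.6
grasp_force: 0.0
t: 2.37
ee_pos: [461.7, 282.2, 24.6]
orientation: [-1.419, -2.799, 0.008]
ft_force: [-0.1, -0.2, -0.1]
width: 87.7
grasp_force: 0.0
t 2.37 pos [461.7 282.2  24.6] yaw 0.632 zax [-0.005 -0.003 -1.   ] F [-0.1 -0.2 -0.1] w 87.7 g 0.0 q [ 0.53  0.61  1.91  0.    0.63 -0.11]
469,278.5,27 [-7.3  3.6 -2.4]
```

```bash

python3 -m jog '[{"pos": [-7, 3.5, -2]}, {}, {}]' 
python3 go.py 469,278.5,27
python3 -m jog '[{}, {}, {}, {}, {}]' 30
python3 -m jog '[{}, {}, {}, {}, {}]'
python3 go.py 469,278.5,27
```

```text
t: 2.62
ee_pos: [473.0, 279.7, 31.2]
orientation: [1.422, 2.8, 0.004]
ft_force: [-0.1, 0.3, -0.6]
width: 88.0
grasp_force: 0.0
t 2.62 pos [473.  279.7  31.2] yaw 0.631 zax [ 0.003  0.001 -1.   ] F [-0.1  0.3 -0.6] w 88.0 g 0.0 q [ 0.51  0.6   1.89  0.    0.64 -0.12]
469,278.5,27 [ 1.4 -3.9  4.2]
t: 3.03
ee_pos: [471.8, 278.9, 29.9]
orientation: [1.423, 2.801, 0.0]
ft_force: [-0.3, 0.1, 0.3]
width: 58.1
grasp_force: 0.0
t: 3.45
ee_pos: [471.2, 278.6, 29.6]
orientation: [-1.422, -2.801, 0.002]
ft_force: [-1.6, -0.9, 2.4]
width: 38.9
grasp_force: 30.0
t 3.45 pos [471.2 278.6  29.6] yaw 0.631 zax [-0.001 -0.001 -1.   ] F [-1.6 -0.9  2.4] w 38.9 g 30.0 q [ 0.51  0.61  1.9  -0.    0.64 -0.12]
469,278.5,27 [ 1.2 -1.8  2.6]
```

The stout is gripped: the opening is 38.9 mm and the pads read 30 N. Next I lift it and carry it round the front of the press.

```bash

python3 -m jog '[{"pos": [0, 0, -20]}, {"pos": [0, 0, -40]}, {"pos": [0, 0, -40]}, {"pos": [0, 0, -40]}, {"pos": [0, 0, -40]}]' | grep -E "pos|width|grasp"
python3 -m jog '[{"pos": [0, 0, -40]}, {"pos": [0, 0, -20]}, {"pos": [-9, -14, 0]}, {"pos": [-18, -28, 0]}, {"pos": [-18, -28, 0]}]' | grep -E "pos|width|grasp"
python3 -m jog '[{"pos": [-18, -28, 0]}, {"pos": [-18, -28, 0]}, {"pos": [-18, -28, 0]}, {"pos": [-18, -28, 0]}, {"pos": [-9, -14, 0]}]' | grep -E "pos|width|grasp"
python3 go.py 385,60,270 380,-200,270
```

```text
ee_pos: [471.0, 278.5, 210.7]
width: 39.4
grasp_force: 30.0
ee_pos: [441.2, 200.9, 269.4]
width: 39.1
grasp_force: 30.0
ee_pos: [385.3, 59.1, 268.8]
width: 39.1
grasp_force: 30.0
t 4.7 pos [385.3  59.1 268.8] yaw 0.63 zax [-0.002 -0.001 -1.   ] F [-0.2 -0.4 -4.4] w 39.1 g 30.0 q [ 0.12 -0.    2.06 -0.    1.08 -0.51]
385,60,270 [ 0.9  0.2 -1.2]
380,-200,270 [-206.2 -157.1   -0.9]
```

```bash

python3 -m jog '[{"pos": [-15, -11, 0]}, {"pos": [-30, -22.5, 0]}, {"pos": [-30, -22.5, 0]}, {"pos": [-30, -22.5, 0]}, {"pos": [-30, -22.5, 0]}]' | grep -E "pos|width|grasp"
python3 -m jog '[{"pos": [-30, -22.5, 0]}, {"pos": [-30, -22.5, 0]}, {"pos": [-15, -11, 0]}, {"pos": [0, 0, 10]}, {"pos": [0, 0, 20]}]' | grep -E "pos|width|grasp"
python3 -m jog '[{"pos": [-20, -6, 20]}, {"pos": [-35, -10, 0]}, {"pos": [-35, -10, 0]}, {"pos": [-20, -6, 0]}, {}]' | grep -E "pos|width|grasp"
python3 go.py 403,-321.5,220
python3 - <<'E'
from workcell import eyes
import cv2,numpy as np,pickle
m=eyes.get_image("wrist"); cv2.imwrite("pics/w2.png",m["img"][:,:,::-1]); pickle.dump(m,open("w2.pkl","wb"))
E
```

```text
ee_pos: [385.1, -108.5, 269.3]
width: 38.8
grasp_force: 30.0
ee_pos: [385.9, -202.4, 240.4]
width: 39.0
grasp_force: 30.0
ee_pos: [425.6, -311.5, 218.9]
width: 39.2
grasp_force: 30.0
t 5.95 pos [ 425.6 -311.5  218.9] yaw 0.629 zax [ 0.001 -0.002 -1.   ] F [-0.1 -0.3 -4.4] w 39.2 g 30.0 q [-0.65  0.28  1.85 -0.    1.01 -1.28]
403,-321.5,220 [  5.2 -24.2  -1.1]
```

View pics/w2.png

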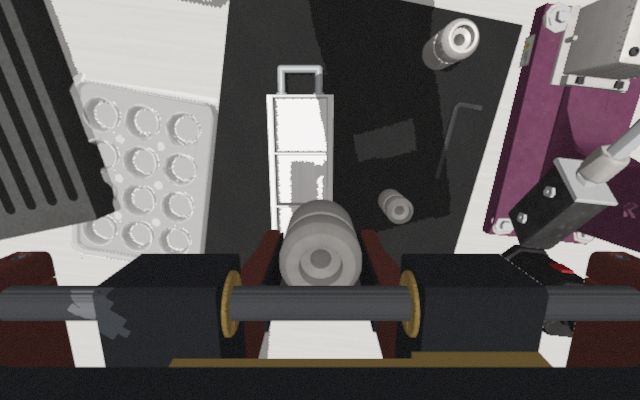

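The wrist view shows the tray nearly square to the image: handle end at row 95, sides at columns 268 and 333, partitions near rows 152 and 204. The stout hangs at (320,250).

```bash
python3 - <<'E'
import pickle,numpy as np,cv2
from h import *
m=pickle.load(open("w2.pkl","rb")); g=m["img"].astype(int).max(2)
for r in (100,125,150,180,200):
    k=np.flatnonzero(g[r,240:345]>90)+240; a,b=k.min()-.5,k.max()+.5; A,B=ray(m,a,r,19),ray(m,b,r,19)
    print(r,a,b,np.round(A[:2],1),np.round(B[:2],1),round(np.linalg.norm(A-B),1),"mid",np.round((A+B)[:2]/2,1))
for c in (285,300,315):
    col=g[80:215,c]; print(c,col[5:30].tolist(),80+np.flatnonzero(np.abs(np.diff(col))>25))
E
```

```text
100 265.5 333.5 [ 325.2 -273.7] [ 384.2 -230.8] 73.0 mid [ 354.7 -252.3]
125 266.5 333.5 [ 340.6 -294.8] [ 399.7 -251.7] 73.2 mid [ 370.1 -273.3]
150 267.5 332.5 [ 356.5 -316.6] [ 415.  -274.1] 72.3 mid [ 385.7 -295.3]
180 268.5 332.5 [ 376.2 -344.1] [ 435.1 -301.2] 72.9 mid [ 405.6 -322.6]
200 269.5 332.5 [ 390.1 -362.8] [ 449. -320.] 72.8 mid [ 419.6 -341.4]
285 [63, 64, 66, 67, 67, 70, 68, 112, 158, 194, 235, 230, 179, 196, 245, 245, 245, 245, 245, 245, 246, 245, 246, 245, 245] [ 91  92  93  94  96  98 150 152 202 204 205]
300 [49, 54, 57, 52, 56, 54, 53, 55, 53, 177, 235, 230, 181, 199, 245, 246, 245, 245, 245, 245, 245, 246, 246, 245, 246] [ 93  94  96  98 150 152 160 161 202]
315 [90, 93, 96, 92, 96, 95, 94, 105, 137, 185, 215, 213, 184, 201, 245, 245, 246, 246, 245, 245, 245, 246, 245, 245, 245] [ 92  93  94  96  98 150 152 164 165 199]
```

```bash

python3 -m jog '[{"pos": [-19, -8, 10]}, {"pos": [-19, -8, 20]}, {"pos": [-18, -7, 30]}, {"pos": [0, 0, 35]}, {"pos": [0, 0, 30]}]' | grep -E "pos|width|grasp"
python3 -m jog '[{"pos": [0, 0, 15]}, {}, {}, {}]' | grep -E "pos|width|grasp"
python3 go.py 440.5,-370.5,60
```

```text
ee_pos: [438.0, -366.2, 92.7]
width: 38.7
grasp_force: 30.0
ee_pos: [439.1, -366.9, 80.7]
width: 38.6
grasp_force: 30.0
t 6.75 pos [ 439.1 -366.9   80.7] yaw 0.632 zax [ 0.001 -0.001 -1.   ] F [ 0.7  0.1 -5. ] w 38.6 g 30.0 q [-0.72  0.55  1.83  0.    0.76 -1.35]
440.5,-370.5,60 [-3.7 -1.  20.7]
```

```bash

python3 -m jog '[{"pos": [-3.5, -1, 20]}, {"pos": [0, 0, 10]}, {"pos": [0, 0, 6]}, {}, {}]' | grep -E "pos|force"
python3 go.py 440.5,-370.5,34
python3 -m jog '[{"pos": [0, 0, 4]}, {}]' | grep -E "pos|force"
python3 go.py 440.5,-370.5,33
```

```text
ee_pos: [439.7, -370.4, 44.1]
ft_force: [0.1, 0.1, -4.8]
grasp_force: 30.0
t 7.17 pos [ 439.7 -370.4   44.1] yaw 0.631 zax [-0.  0. -1.] F [ 0.1  0.1 -4.8] w 38.8 g 30.0 q [-0.72  0.61  1.83  0.    0.7  -1.35]
440.5,-370.5,34 [-0.5  0.6 10.1]
ee_pos: [439.8, -370.6, 39.9]
ft_force: [-0.1, -1.1, -5.4]
grasp_force: 30.0
t 7.33 pos [ 439.8 -370.6   39.9] yaw 0.631 zax [ 0. -0. -1.] F [-0.1 -1.1 -5.4] w 38.9 g 30.0 q [-0.72  0.62  1.83  0.    0.69 -1.35]
440.5,-370.5,33 [-0.3  0.6  6.9]
```

```bash

python3 -m jog '[{"pos": [0, 0, 3]}, {"pos": [0, 0, 2]}, {}, {}]' | grep -E "pos|force"
python3 -m jog '[{"pos": [0, 0, 1]}, {}]' | grep -E "pos|force"
python3 -m jog '[{"pos": [0, 0, 1]}, {}]' | grep -E "pos|force"
```

```text
ee_pos: [439.6, -370.4, 34.5]
ft_force: [0.0, 0.1, -4.7]
grasp_force: 30.0
ee_pos: [439.7, -370.5, 33.6]
ft_force: [0.3, -0.1, -4.5]
grasp_force: 30.0
ee_pos: [439.8, -370.6, 32.6]
ft_force: [0.3, -0.4, -5.8]
grasp_force: 30.0
```

```bash

python3 -m jog '[{"pos": [0, 0, 1]}, {}]' | grep -E "pos|force"
python3 -m jog '[{}, {}, {}, {}, {}]' 65 | grep -E "pos|force|width"
python3 -m jog '[{"pos": [0, 0, -20]}, {"pos": [0, 0, -35]}, {"pos": [0, 0, -35]}, {"pos": [0, 0, -20]}]' 88| grep -E "pos|force|width"
python3 - <<'E'
from workcell import eyes
import cv2,numpy as np
from h import *
m=eyes.get_image("wrist"); cv2.imwrite("pics/w3.png",m["img"][:,:,::-1])
print(mandrels(m,[(440.5,-370.5),(504,-281.5)]))
E
python3 go.py 504,-281.5,125
```

```text
ee_pos: [439.9, -370.6, 32.6]
ft_force: [-2.1, 2.3, 5.6]
grasp_force: 30.0
ee_pos: [439.8, -370.7, 31.8]
ft_force: [-0.2, -0.4, 1.2]
width: 64.5
grasp_force: 0.0
ee_pos: [440.7, -371.4, 144.8]
ft_force: [-0.2, -0.5, -0.5]
width: 86.1
grasp_force: 0.0
[(array([ 438.8, -369.7,   58.6,   39.1,   39.4]), array([ 439.1, -369.6,   40. ]), 1493), (array([ 506.5, -281.6,   59.6,   27.9,   27. ]), array([ 506.8, -282. ,   28.7]), 915)]
t 8.97 pos [ 442.1 -372.7  147.8] yaw 0.631 zax [ 0.006 -0.005 -1.   ] F [ 1.7 -1.9  3.3] w 87.5 g 0.0 q [-0.72  0.45  1.79 -0.    0.89 -1.35]
504,-281.5,125 [ 37.3 103.7  22.7]
```

View pics/w3.png

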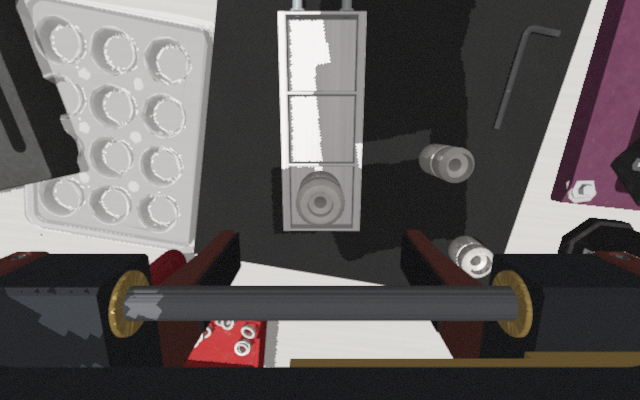

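The stout stands in the end compartment: it shows at (320,200), with its top at z = 58.6. The slim mandrel is at (452,162). I'll turn the gripper so its body stays clear of the press when picking slim and tall.

```bash

python3 -m jog '[{"pos": [0, 0, -10], "rot": [0, 0, 0.12]}, {"pos": [0, 0, -10], "rot": [0, 0, 0.12]}, {"pos": [0, 0, -10], "rot": [0, 0, 0.12]}, {"rot": [0, 0, 0.12]}, {"rot": [0, 0, 0.12]}]' | grep pos
python3 -m jog '[{"rot": [0, 0, 0.12]}, {"rot": [0, 0, 0.12]}, {"rot": [0, 0, 0.12]}, {"rot": [0, 0, 0.12]}, {"rot": [0, 0, 0.12]}]' | grep pos
python3 -m jog '[{"rot": [0, 0, 0.12]}, {"rot": [0, 0, 0.12]}, {"rot": [0, 0, 0.12]}, {"rot": [0, 0, 0.12]}, {"rot": [0, 0, 0.12]}]' | grep pos
python3 -m jog '[{"rot": [0, 0, 0.12]}, {"rot": [0, 0, 0.02]}, {}]' | grep pos
python3 go.py 505.5,-281.7,100 505.5,-281.7,28
```

```text
ee_pos: [439.9, -370.7, 172.0]
ee_pos: [439.5, -370.4, 171.1]
ee_pos: [439.5, -370.4, 171.1]
ee_pos: [439.6, -370.4, 171.3]
t 10.47 pos [ 439.6 -370.4  171.3] yaw -1.307 zax [-0.  0. -1.] F [ 0.1 -0.1 -0.2] w 88.1 g 0.0 q [-0.72  0.42  1.78  0.    0.95  0.59]
505.5,-281.7,100 [ 86.8 -68.4  71.3]
505.5,-281.7,28 [ 86.8 -68.4 143.3]
```

```bash

python3 -m jog '[{"pos": [20, -16, 0]}, {"pos": [29, -23, 15]}, {"pos": [28, -22, 20]}, {"pos": [10, -7.5, 35]}, {"pos": [0, 0, 15]}]' | grep pos
python3 -m jog '[{}, {}, {}]' | grep pos
python3 go.py 505.5,-281.7,28
python3 - <<'E'
from workcell import eyes
from h import *
m=eyes.get_image("wrist"); print(mandrels(m,[(505.5,-281.5)]))
E
```

```text
ee_pos: [506.4, -278.7, 83.7]
ee_pos: [506.5, -282.6, 87.6]
t 11.13 pos [ 506.5 -282.6   87.6] yaw -1.308 zax [ 0.001 -0.001 -1.   ] F [ 0.6  0.2 -0. ] w 88.1 g 0.0 q [-0.53  0.54  1.81 -0.    0.79  0.78]
505.5,-281.7,28 [-0.8 -1.2 59.6]
[(array([ 506.7, -281.9,   59.7,   27.5,   27.4]), array([ 506.5, -282.1,   28.3]), 1296)]
```

```bash

python3 -m jog '[{"pos": [0, 0, 15]}, {"pos": [0, 0, 25]}, {"pos": [0, 0, 13]}, {"pos": [0, 0, 5]}, {}]' | grep pos
python3 -m jog '[{}, {}, {}, {}, {}]' 20 | grep -E "pos|width|grasp"
python3 -m jog '[{}, {}, {}, {}, {}]' | grep -E "pos|width|grasp"
python3 -m jog '[{}, {}]'
python3 go.py 506.5,-282,28
```

```text
ee_pos: [505.4, -281.9, 28.2]
ee_pos: [506.4, -282.0, 29.3]
width: 58.2
grasp_force: 0.0
ee_pos: [506.0, -281.8, 28.7]
width: 26.8
grasp_force: 30.0
t: 12.6
ee_pos: [506.0, -281.8, 28.7]
orientation: [-3.115, -0.41, 0.0]
ft_force: [-0.4, 0.0, 1.1]
width: 27.0
grasp_force: 30.0
t 12.6 pos [ 506.  -281.8   28.7] yaw -1.309 zax [-0.  0. -1.] F [-0.4  0.   1.1] w 27.0 g 30.0 q [-0.53  0.64  1.83  0.    0.68  0.78]
506.5,-282,28 [0.4 0.3 0.7]
```

```bash

python3 -m jog '[{"pos": [0, 0, -20]}, {"pos": [0, 0, -40]}, {"pos": [0, 0, -40]}, {"pos": [0, 0, -30], "rot": [0, 0, 0.08]}, {"rot": [0, 0, 0.12]}]' | grep -E "pos|width|grasp"
python3 -m jog '[{"rot": [0, 0, 0.12]}, {"rot": [0, 0, 0.12]}, {"rot": [0, 0, 0.12]}, {"rot": [0, 0, 0.12]}, {"rot": [0, 0, 0.12]}]' | grep -E "pos|width|grasp"
python3 -m jog '[{"rot": [0, 0, 0.12]}, {"rot": [0, 0, 0.12]}, {"rot": [0, 0, 0.12]}, {"rot": [0, 0, 0.04]}, {}]' | grep -E "pos|width|grasp"
python3 go.py 404.5,-321,90
```

```text
ee_pos: [509.2, -283.7, 164.9]
width: 27.2
grasp_force: 30.0
ee_pos: [505.5, -281.6, 158.2]
width: 26.5
grasp_force: 30.0
ee_pos: [505.5, -281.6, 158.2]
width: 27.1
grasp_force: 30.0
t 13.85 pos [ 505.5 -281.6  158.2] yaw -2.51 zax [-0.001  0.001 -1.   ] F [-0.  -0.5 -2.8] w 27.1 g 30.0 q [-0.53  0.44  1.78 -0.    0.92  1.98]
404.5,-321,90 [-27.8 104.8  68.3]
```

```bash

python3 -m jog '[{"pos": [-5, 18, 0]}, {"pos": [-9, 35, 0]}, {"pos": [-9, 35, 10]}, {"pos": [-5, 17, 20]}, {"pos": [0, 0, 30]}]' | grep -E "pos|width|grasp"
python3 -m jog '[{"pos": [0, 0, 8]}, {}, {}, {}]' | grep -E "pos|width|grasp"
python3 go.py 404.5,-321,50
```

```text
ee_pos: [402.6, -322.8, 99.8]
width: 27.1
grasp_force: 30.0
ee_pos: [406.0, -321.7, 91.7]
width: 27.2
grasp_force: 30.0
t 14.6 pos [ 406.  -321.7   91.7] yaw -2.508 zax [ 0.001 -0.001 -1.   ] F [ 0.4 -0.1 -2.5] w 27.2 g 30.0 q [-0.69  0.47  1.95  0.    0.72  1.81]
404.5,-321,50 [-1.6  0.8 41.7]
```

```bash

python3 -m jog '[{"pos": [-1.5, 0.8, 20]}, {"pos": [0, 0, 22]}, {"pos": [0, 0, 10]}, {"pos": [0, 0, 4]}, {}]' | grep -E "pos|force"
python3 -m jog '[{}, {}]' | grep -E "pos|force"
python3 go.py 404.5,-321,32
```

```text
ee_pos: [403.6, -320.5, 34.6]
ft_force: [-0.1, 0.3, -1.9]
grasp_force: 30.0
ee_pos: [404.0, -321.2, 35.7]
ft_force: [0.7, 0.8, -2.2]
grasp_force: 30.0
t 15.18 pos [ 404.  -321.2   35.7] yaw -2.509 zax [ 0.001 -0.001 -1.   ] F [ 0.7  0.8 -2.2] w 27.4 g 30.0 q [-0.69  0.57  1.97  0.    0.61  1.81]
404.5,-321,32 [ 0.1 -0.5  3.7]
```

```bash

python3 -m jog '[{"pos": [0, 0, 2]}, {"pos": [0, 0, 1]}, {}, {}]' | grep -E "pos|force"
python3 -m jog '[{"pos": [0, 0, 1]}, {}, {}]' | grep -E "pos|force"
python3 -m jog '[{}, {}, {}, {}, {}]' 60 | grep -E "pos|force|width"
python3 -m jog '[{"pos": [0, 0, -20]}, {"pos": [0, 0, -35]}, {"pos": [0, 0, -35]}, {"pos": [0, 0, -35]}, {"pos": [0, 0, -20]}]' 88| grep -E "pos|force|width"
python3 go.py
python3 - <<'E'
from workcell import eyes
import cv2,numpy as np
from h import *
m=eyes.get_image("wrist"); cv2.imwrite("pics/w4.png",m["img"][:,:,::-1])
print(mandrels(m,[(440.5,-370.5),(404.5,-321),(444,-125)],30))
E
```

```text
ee_pos: [403.3, -320.7, 31.8]
ft_force: [-0.2, 0.3, -2.0]
grasp_force: 30.0
ee_pos: [403.5, -320.8, 31.5]
ft_force: [-1.6, 0.8, 8.4]
grasp_force: 30.0
ee_pos: [403.3, -320.7, 30.6]
ft_force: [-0.2, 0.1, 0.4]
width: 56.9
grasp_force: 0.0
ee_pos: [404.2, -321.4, 179.1]
ft_force: [0.6, -0.9, -0.4]
width: 86.8
grasp_force: 0.0
t 16.6 pos [ 404.2 -321.4  179.1] yaw -2.509 zax [ 0.003 -0.002 -1.   ] F [ 0.6 -0.9 -0.4] w 86.8 g 0.0 q [-0.69  0.32  1.91 -0.    0.91  1.81]
[(array([ 438.3, -369.7,   58.9,   38.6,   38.5]), array([ 438.4, -369.7,   39.9]), 1264), (array([ 403.9, -322.2,   62.6,   26.3,   26.8]), array([ 403.7, -321.8,   27.9]), 632), None]
```

View pics/w4.png

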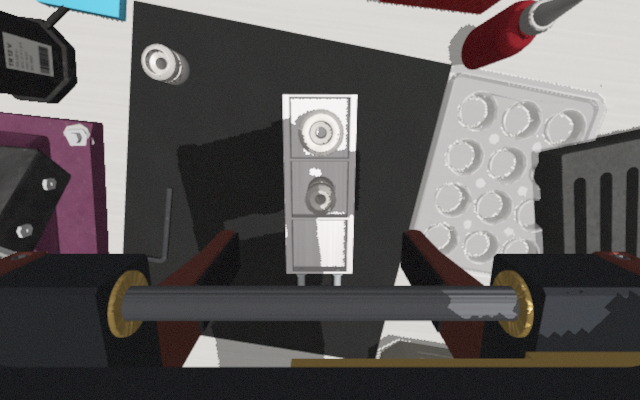

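Slim stands centred in the middle compartment at (320,195), with the stout behind it at (320,132). Only the handle compartment, at about (320,245), is still empty. Next is the tall mandrel.

```bash

python3 -m jog '[{"rot": [0, 0, -0.12]}, {"rot": [0, 0, -0.12]}, {"rot": [0, 0, -0.12]}, {"rot": [0, 0, -0.12]}, {"rot": [0, 0, -0.12]}]' | grep -E "pos"
python3 -m jog '[{"rot": [0, 0, -0.12]}, {"rot": [0, 0, -0.12]}, {"rot": [0, 0, -0.12]}, {"rot": [0, 0, -0.12]}, {"rot": [0, 0, -0.12]}]' | grep -E "pos"
python3 -m jog '[{}, {}]' | grep -E "pos"
python3 go.py 445,-125,130
```

```text
ee_pos: [403.0, -320.4, 175.2]
ee_pos: [403.0, -320.4, 175.0]
ee_pos: [403.1, -320.5, 175.2]
t 17.65 pos [ 403.1 -320.5  175.2] yaw -1.313 zax [-0.  0. -1.] F [-1.3  0.  -0.5] w 87.8 g 0.0 q [-0.69  0.33  1.91  0.    0.91  0.62]
445,-125,130 [  90.5 -178.3   45.3]
```

```bash

python3 -m jog '[{"pos": [9, -18, 0]}, {"pos": [18, -36, 0]}, {"pos": [18, -36, 0]}, {"pos": [18, -36, 0]}, {"pos": [18, -35, 10]}]' | grep -E "pos"
python3 -m jog '[{"pos": [9, -17, 20]}, {"pos": [0, 0, 15]}, {}, {}, {}]' | grep -E "pos"
python3 - <<'E'
from workcell import eyes
from h import *
m=eyes.get_image("wrist"); print(mandrels(m,[(445,-125)]))
E
python3 go.py 446,-125,30
```

```text
ee_pos: [440.8, -142.9, 166.7]
ee_pos: [444.4, -125.9, 131.1]
[(array([ 445.4, -124.8,   69.3,   33.1,   32.9]), array([ 445.1, -124.6,   34.2]), 1174)]
t 18.53 pos [ 444.7 -126.2  131.4] yaw -1.311 zax [ 0.001 -0.    -1.   ] F [ 0.1 -0.8  0.4] w 87.5 g 0.0 q [-0.3   0.33  2.05 -0.    0.76  1.01]
446,-125,30 [  1.5  -0.9 101.4]
```

```bash

python3 -m jog '[{"pos": [0.5, -0.9, 20]}, {"pos": [0, 0, 30]}, {"pos": [0, 0, 30]}, {"pos": [0, 0, 12]}, {"pos": [0, 0, 5]}]' | grep -E "pos|force"
python3 -m jog '[{}, {}, {}, {}, {}]' 25 | grep -E "pos|width|grasp"
python3 -m jog '[{}, {}, {}, {}, {}]' | grep -E "pos|width|grasp"
python3 -m jog '[{}, {}]' | grep -E "pos|force|width"
```

```text
ee_pos: [443.6, -125.0, 32.5]
ft_force: [-0.9, 0.2, 0.8]
grasp_force: 0.0
ee_pos: [445.1, -124.7, 34.6]
width: 57.9
grasp_force: 0.0
ee_pos: [444.4, -124.3, 33.8]
width: 33.2
grasp_force: 30.0
ee_pos: [444.4, -124.3, 33.8]
ft_force: [-1.6, 0.5, 3.9]
width: 33.0
grasp_force: 30.0
```

```bash

python3 -m jog '[{"pos": [0, 0, -20]}, {"pos": [0, 0, -40]}, {"pos": [0, 0, -40]}, {"pos": [0, 0, -30]}, {}]' | grep -E "pos|width|grasp"
python3 go.py 368.6,-271.7,170
```

```text
ee_pos: [447.4, -125.4, 168.5]
width: 33.0
grasp_force: 30.0
t 20.37 pos [ 447.4 -125.4  168.5] yaw -1.309 zax [ 0.009 -0.003 -1.   ] F [ 1.6 -0.9 -3. ] w 33.0 g 30.0 q [-0.3   0.27  2.02 -0.    0.84  1.01]
368.6,-271.7,170 [-114.   120.9   -1.8]
```

```bash

python3 -m jog '[{"pos": [-13, 14, 0]}, {"pos": [-26, 27, 0]}, {"pos": [-26, 27, 0]}, {"pos": [-26, 27, 0]}, {"pos": [-20, 22, 0], "rot": [0, 0, 0.12]}]' | grep -E "pos|width|grasp"
python3 -m jog '[{"rot": [0, 0, 0.12]}, {"rot": [0, 0, 0.12]}, {"rot": [0, 0, 0.12]}, {"rot": [0, 0, 0.12]}, {"rot": [0, 0, 0.12]}]' | grep -E "pos|width|grasp"
python3 -m jog '[{"rot": [0, 0, 0.12]}, {"rot": [0, 0, 0.12]}, {"rot": [0, 0, 0.12]}, {"rot": [0, 0, 0.12]}, {}]' | grep -E "pos|width|grasp"
python3 go.py 368.6,-271.7,100
```

```text
ee_pos: [365.0, -267.0, 161.9]
width: 33.1
grasp_force: 30.0
ee_pos: [366.2, -265.5, 161.8]
width: 32.9
grasp_force: 30.0
ee_pos: [366.4, -265.4, 161.9]
width: 33.0
grasp_force: 30.0
t 21.62 pos [ 366.4 -265.4  161.9] yaw -2.513 zax [-0.003  0.002 -1.   ] F [-0.5 -0.6 -4.5] w 33.0 g 30.0 q [-0.65  0.27  2.05 -0.    0.83  1.86]
368.6,-271.7,100 [ 6.6  1.8 61.9]
```

```bash

python3 -m jog '[{"pos": [6.5, 1.8, 20]}, {"pos": [0, 0, 35]}, {"pos": [0, 0, 35]}, {"pos": [0, 0, 10]}, {}]' | grep -E "pos|width|grasp"
python3 -m jog '[{}, {}, {}]' | grep -E "pos|force"
python3 go.py 368.6,-271.7,37
python3 - <<'E'
from workcell import eyes
import cv2
m=eyes.get_image("scene"); cv2.imwrite("pics/s2.png",cv2.resize(m["img"][220:370,280:480,::-1],None,fx=3.5,fy=3.5,interpolation=cv2.INTER_CUBIC))
E
```

```text
ee_pos: [367.4, -270.6, 60.6]
width: 33.2
grasp_force: 30.0
ee_pos: [370.9, -273.2, 65.2]
ft_force: [1.0, -0.8, -3.4]
grasp_force: 30.0
t 22.28 pos [ 370.9 -273.2   65.2] yaw -2.508 zax [ 0.002 -0.002 -1.   ] F [ 1.  -0.8 -3.4] w 33.3 g 30.0 q [-0.66  0.46  2.08 -0.    0.6   1.85]
368.6,-271.7,37 [-2.6  0.9 28.2]
```

View pics/s2.png

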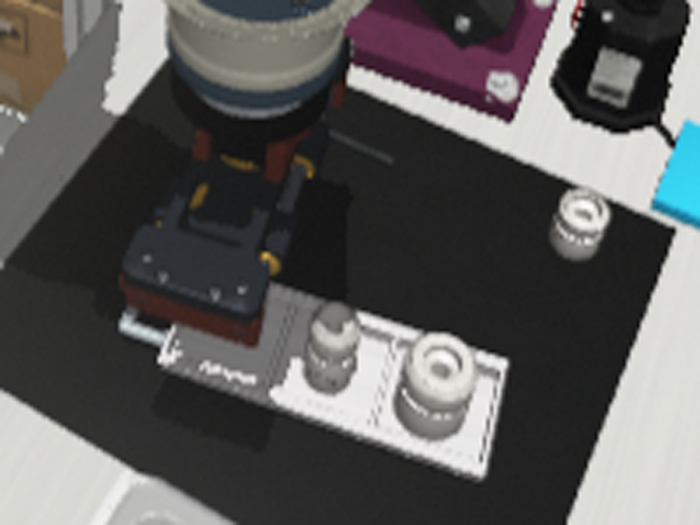

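The scene crop shows slim (332,348) and stout (437,385) upright in their compartments. The gripper is over the handle compartment at about (215,310), so I'll lower.

```bash

python3 -m jog '[{"pos": [-1, 0.5, 10]}, {"pos": [0, 0, 8]}, {"pos": [0, 0, 4]}, {}, {}]' | grep -E "pos|force"
python3 -m jog '[{"pos": [0, 0, 2]}, {}, {}]' | grep -E "pos|force"
python3 go.py 368.6,-271.7,37
```

```text
ee_pos: [368.5, -271.7, 41.2]
ft_force: [-0.3, -0.3, -4.0]
grasp_force: 30.0
ee_pos: [368.9, -272.0, 39.7]
ft_force: [-0.6, -0.4, -4.4]
grasp_force: 30.0
t 23.0 pos [ 368.9 -272.    39.7] yaw -2.509 zax [ 0. -0. -1.] F [-0.6 -0.4 -4.4] w 33.1 g 30.0 q [-0.66  0.51  2.09 -0.    0.54  1.85]
368.6,-271.7,37 [-0.4  0.1  2.7]
```

```bash

python3 -m jog '[{"pos": [0, 0, 1]}, {"pos": [0, 0, 1]}, {}, {}]' | grep -E "pos|force"
python3 -m jog '[{"pos": [0, 0, 1]}, {}, {}]' | grep -E "pos|force"
python3 -m jog '[{}, {}, {}, {}, {}]' 65 | grep -E "pos|force|width"
python3 -m jog '[{"pos": [0, 0, -20]}, {"pos": [0, 0, -35]}, {"pos": [0, 0, -35]}, {"pos": [0, 0, -35]}, {"pos": [0, 0, -20]}]' 88| grep -E "pos|force|width"
python3 -m jog '[{}, {}, {}, {}, {}]'| grep -E "pos|force|width"
python3 go.py
python3 - <<'E'
from workcell import eyes
import cv2,numpy as np
from h import *
m=eyes.get_image("scene"); cv2.imwrite("pics/s3.png",cv2.resize(m["img"][220:370,280:480,::-1],None,fx=3.5,fy=3.5,interpolation=cv2.INTER_CUBIC))
C=[(440.5,-370.5),(404.5,-321),(368.6,-271.7),(440,366),(521.5,194.5),(588,-333.5)]
for n in("scene","top","wrist"):
  m=eyes.get_image(n)
  for c,x in zip(C,mandrels(m,C,30)): print(n,c,x and x[0])
E
```

```text
ee_pos: [368.8, -271.9, 37.7]
ft_force: [0.3, 0.3, -3.1]
grasp_force: 30.0
ee_pos: [368.9, -272.0, 36.8]
ft_force: [0.7, 0.4, -0.9]
grasp_force: 30.0
ee_pos: [368.9, -272.0, 36.7]
ft_force: [-0.2, 0.1, -1.1]
width: 62.9
grasp_force: 0.0
ee_pos: [369.8, -272.7, 185.0]
ft_force: [0.8, -1.4, -0.3]
width: 88.1
grasp_force: 0.0
ee_pos: [368.0, -271.3, 180.2]
ft_force: [-0.0, -0.5, 0.0]
width: 87.5
grasp_force: 0.0
t 24.83 pos [ 368.  -271.3  180.2] yaw -2.509 zax [-0.002  0.002 -1.   ] F [-0.  -0.5  0. ] w 87.5 g 0.0 q [-0.66  0.24  2.02 -0.    0.88  1.85]
scene (440.5, -370.5) [ 438.2 -370.3   56.9   37.7   38.8]
scene (404.5, -321) [ 403.3 -322.    60.5   26.8   26.7]
scene (368.6, -271.7) [ 368.9 -274.2   70.    31.5   31.2]
scene (440, 366) [440.3 364.2  35.4  34.2  33. ]
scene (521.5, 194.5) [523.3 193.3  41.5  35.1  32.7]
scene (588, -333.5) [ 589.5 -334.2   37.4   27.7   27.9]
top (440.5, -370.5) None
top (404.5, -321) None
top (368.6, -271.7) [ 371.7 -261.5   70.     7.1   25.2]
top (440, 366) [438.7 367.3  38.6  35.1  34.5]
top (521.5, 194.5) [520.2 195.9  44.3  36.   36.4]
top (588, -333.5) [ 587.2 -333.3   38.1   28.6   28. ]
wrist (440.5, -370.5) [ 438.1 -369.5   58.8   39.4   39.6]
wrist (404.5, -321) [ 403.6 -321.7   63.1   27.2   27.1]
wrist (368.6, -271.7) [ 369.5 -273.7   72.3   33.6   32.7]
wrist (440, 366) None
wrist (521.5, 194.5) None
wrist (588, -333.5) [ 581.3 -323.6   36.3   19.3    4. ]
```

View pics/s3.png

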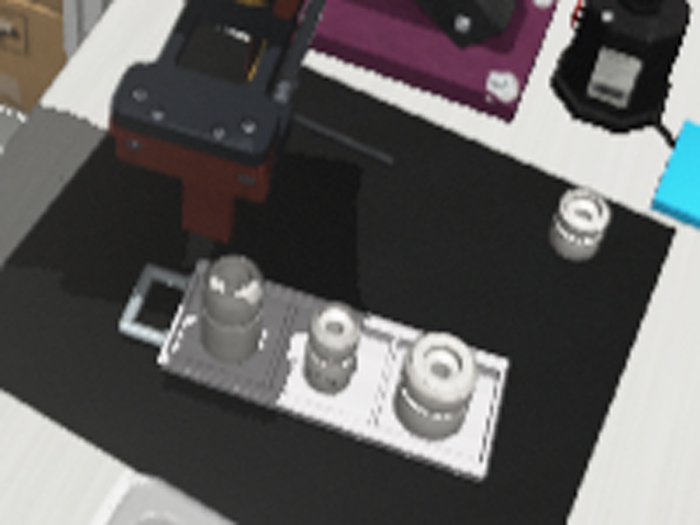

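The scene crop shows all three upright in the right order: tall (232,305) next to the handle, slim (332,348) in the middle, stout (437,385) at the far end. Their tops measure 72, 63 and 59 mm, as expected on the tray floor, and the shorts have not moved. The gripper is clear, so I'm handing in.

```bash
python3 -c "
from workcell import ticket; print(ticket.close_job())"
```

```text
the job is handed in; nothing more can be done
None
```

The job is handed in: tall, slim and stout stand upright in the tray from handle to far end, the short mandrels are where they started, and it took about 25 s of the 88 s; the hand-in returned no verdict.

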